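# Put the microscope's optics back in their stands

## Task

Put the microscope optics away: stand each of the three objectives upright in the storage cup of the same colour as its band, setting it down rather than dropping it, and put the white adapter ring on the black keyed post, turned so that its notch goes over the orange key and it lies flat and fully down on the base. Leave the Petri dish and the culture flask where they are.

Things in the scene. Friction and masses are not known exactly. Their poses are not given: they have to be found in the camera images.
- objective_red: Loose microscope objective with a red band, upright on its wide end, about 150 g. Round: dark barrel 30 mm in diameter up to 38 mm height, then the red band (30 mm to 43 mm height, narrowing to 20 mm at 47 mm), then a bright tip 16 to 12 mm in diameter up to 56 mm. Origin: centre of its underside; z up; yaw unimportant.
- objective_yellow: Loose microscope objective with a yellow band, upright on its wide end, about 150 g. Round: dark barrel 30 mm in diameter up to 38 mm height, then the yellow band (30 mm to 43 mm height, narrowing to 20 mm at 47 mm), then a bright tip 16 to 12 mm in diameter up to 56 mm. Origin: centre of its underside; z up; yaw unimportant.
- objective_blue: Loose microscope objective with a blue band, upright on its wide end, about 150 g. Round: dark barrel 30 mm in diameter up to 38 mm height, then the blue band (30 mm to 43 mm height, narrowing to 20 mm at 47 mm), then a bright tip 16 to 12 mm in diameter up to 56 mm. Origin: centre of its underside; z up; yaw unimportant.
- cup_red: Red round shallow storage cup with a black inner floor, fixed to the bench. Outside diameter 56 mm, inside diameter 48 mm, rim 10 mm above the bench, inner floor 4 mm above the bench. Origin: centre of its underside, on the bench. Its z axis points up.
- cup_yellow: Yellow round shallow storage cup with a black inner floor, fixed to the bench. Outside diameter 56 mm, inside diameter 48 mm, rim 10 mm above the bench, inner floor 4 mm above the bench. Origin: centre of its underside, on the bench. Its z axis points up.
- cup_blue: Blue round shallow storage cup with a black inner floor, fixed to the bench. Outside diameter 56 mm, inside diameter 48 mm, rim 10 mm above the bench, inner floor 4 mm above the bench. Origin: centre of its underside, on the bench. Its z axis points up.
- adapter_ring: Loose white ring lying flat, 120 g, 24 mm high, 24-sided outside, 54 mm across flats (one flat faces 7.5 degrees from +x, the rest every 15), through bore 24 mm. One wedge-shaped notch, full height, opens from the bore towards the ring's +x, out to 21 mm from the axis, 10 mm wide at the bore, wider outward; a black dot on top marks it. Origin: centre of underside; z up.
- keyed_post: Fixed black post: base disc 48 mm wide, 10 mm high; pin 18 mm wide up to 40 mm above the bench (top 4 mm tapered to 12 mm); orange key 5 mm wide on its side towards the post's +x, out to 18 mm from the axis, up to 34 mm height. The ring passes only with its notch over the key (within about 10 degrees), then lies on the disc, underside at 10 mm. Origin: centre of underside, on the bench; z up.
- petri_dish: Closed Petri dish, 60 mm in diameter and 16 mm high, white lid, loose; not to be disturbed. Origin: centre of its underside. Its z axis points up.
- culture_flask: Small empty culture flask lying flat, greenish body 62 x 44 x 24 mm with a white screw cap towards its -x, 86 mm long in all (from 49 mm behind the origin to 37 mm ahead), loose; not to be disturbed. Origin: on the bench under the body, 6 mm on the cap side of the body's centre. Its z axis points up.
Mind the look-alikes: they are no part of the job. Several things look just like the keyed_post: the one meant starts farthest to the robot's left.

How it is judged:
By the outcome, as a careful person would: the job done as asked, in the order asked, and still so for the second after the job is handed in, with the robot touching nothing.
It also fails if it takes over 115 s, if anything falls off the work surface, if the arm or the gripper's body presses on something with over 40 N, if the wrist force passes 120 N, or if a joint passes its speed limit or range.

## Robot

A 6-joint arm with a two-finger parallel gripper is mounted at the origin on the work surface. World frame = base frame: x ahead of the robot, y to its left, z up, the work surface at z = 0. Lengths are in m, angles in rad, forces in N, time in s.
With the tool pointing down it reaches from about 0.275 to 0.75 m from the base axis. Payload 10.2 kg.
Tool frame: the origin (TCP) lies midway between the tips of the shut fingers; the grasp point (between the pads) lies r.tcp_to_grasp behind it (r.tcp_to_grasp is the distance from the TCP to the grasp point, in m); z points along the fingers, y is the direction in which the jaws open and shut (so a half turn about z gives the same grasp; the last joint's range is limited). The gripper opens to 85 mm and grips with 20 to 120 N. Pads are 22 mm wide; open, the fingers measure 114 mm over their backs; the gripper's body (76 mm by 85 mm) begins 54 mm behind the grasp point. The pads swing forward as they close: fully open they stand 13 mm farther back than shut.
Start: joints at [-1.379, 0.313, 1.498, -0, 1.331, -0.223], TCP at [0.212, -0.48, 0.231] pointing down, gripper open.
Joint ranges: [-2.94, 2.94], [-0.97, 2.17], [0.19, 2.56], [-1.23, 4.37], [0.02, 3.11], [-2.88, 2.88]. Speed limits (rad/s): [2.39, 2.39, 3.01, 3.14, 3.14, 3.14].

## Interface

Orientations are given as a rotation vector (axis times angle).
In Python, from cell import r gives the robot as it stands. The module is installed in compiled form; this text tells all that it offers.
- The arm moves only by the tool send_rows, never from a script. Its argument "moves" is a list of rows, each a list of 2 entries, a list of its own where there are three numbers: the shift along the tool's x, y, z in mm, then the turn about the tool's z in rad. A call has 1 to 8 rows; each row is the pose to reach, as a shift and turn from the pose commanded when the call began, along the tool's axes at that moment; what a row does not reach only later rows make up. A row lasts 1/10 s, in which the tool goes at most 50 mm and 8.59 degrees, less where a joint would pass 70% of its speed; a pose out of reach is approached as far as the arm can. A call with a gripper value outside its range is refused whole. "gripper" is the opening, from 0 (shut) to 1 (fully open), set as the call begins (left out, the last holds). The fingers move at their own pace and stop on an object; "grip_force" is the grip in N (left out, the last holds). Time passes only in rows, so rows that repeat a pose let the fingers close. It gives the time, the measured TCP pose, the force and the opening at its end, in the units of the state.
- r.observe(): the state, without advancing time (a new reading comes with each control period).
- r.snapshot(name): name is "side" or "top"; returns the picture (384x512x3 uint8, blue, green, red); there is no depth.
- r.calibration(name): a dict with "K" (3x3 intrinsics, pixels), "R" (3x3) and "t" (3): a world point X has camera coordinates R X + t. Camera axes: x right, y down, z forward; pixel columns grow to the right and rows downward; lengths in m; the calibration is good to about 2 mm. A picture is of the moment at which its call begins. calibration takes no time and is no camera call.
- r.hand_in(): hands the job in, once; it reports no verdict.
The state is a dict: "time_s": time; "joints": joint angles; "joint_velocities": joint speeds; "effort": joint torques, N m; "position": TCP position; "ee_rot": TCP orientation; "force": force on the tool from outside, world axes, zero at the start; "wrist_torque": the same for the moment, N m; "grip_width": opening from 0.0 (shut) to 1.0 (fully open).
Only numpy, scipy, OpenCV 4.12 (cv2) and the standard library are available. Lean on these libraries where they do the work, as an engineer would, in place of code of your own. Each camera call takes 0.05 s, during which the arm holds its last target. There are 200 camera calls.

## Working session

There is one attempt and no reset: what is moved stays moved. The work goes in short steps, Python scripts to look and compute and a tool call to move; the robot and the scene stay as the last step left them, time stands still between calls to the robot, and variables do not carry over. Pictures are saved under pics/ and viewed, about 12 in all and at most 16, crops included, and the job is handed in when it is done.

Besides the shell and the picture viewer there is one more tool, called after "Call:" by a JSON object that holds its "op" and its "data", one argument or row to a line. send_rows: Moves the arm, as the interface text tells. Its arguments: {"type":"object","properties":{"moves":{"type":"array"},"gripper":{"type":"number"},"grip_force":{"type":"number"}},"required":["moves"]}

```bash
mkdir -p pics; python3 - <<'E'
from cell import r
import cv2,numpy as np
o=r.observe();print({k:np.round(v,3) for k,v in o.items()},r.tcp_to_grasp)
for n in("top","side"):
    im=r.snapshot(n);cv2.imwrite(f"pics/{n}0.png",im)
    c=r.calibration(n);R=np.array(c["R"]);print(n,np.round(c["K"],1).tolist(),np.round(-R.T@c["t"],3),np.round(R,3).tolist())
E
```

```text
{'time_s': np.float64(0.0), 'joints': array([-1.379,  0.313,  1.498, -0.   ,  1.331, -0.223]), 'joint_velocities': array([ 0.   , -0.001,  0.   ,  0.001, -0.002,  0.   ]), 'effort': array([-1.0000e-03, -4.1227e+01, -2.5975e+01, -0.0000e+00,  4.0000e-03,
       -0.0000e+00]), 'position': array([ 0.212, -0.48 ,  0.231]), 'ee_rot': array([-3.073, -0.647,  0.   ]), 'force': array([ 1.701,  0.607, -0.331]), 'wrist_torque': array([-0.034,  0.011, -0.041]), 'grip_width': np.float64(1.003)} 0.0187
top [[420.7, 0.0, 249.8], [0.0, 420.7, 189.2], [0.0, 0.0, 1.0]] [0.381 0.004 0.95 ] [[-0.002, -1.0, 0.003], [-0.982, 0.002, -0.188], [0.188, -0.003, -0.982]]
side [[455.2, 0.0, 258.8], [0.0, 455.2, 195.4], [0.0, 0.0, 1.0]] [0.304 0.878 0.595] [[-0.967, -0.255, -0.008], [-0.128, 0.512, -0.849], [0.221, -0.82, -0.528]]
```

View pics/top0.png

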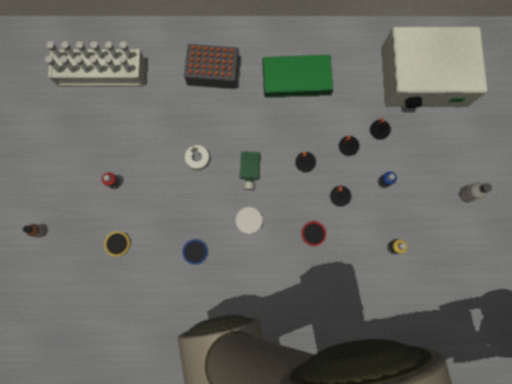

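View pics/side0.png

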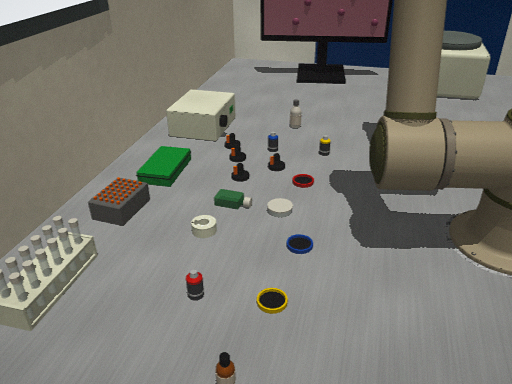

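```bash
cat > h.py <<'E'
from cell import r
import cv2,numpy as np
from scipy.spatial.transform import Rotation as Ro
def ray(n,uv,z):
    c=r.calibration(n);R=np.array(c["R"]);t=np.array(c["t"]);C=-R.T@t
    d=R.T@np.linalg.inv(c["K"])@np.array([uv[0],uv[1],1.]);return (C+d*(z-C[2])/d[2])
def blobs(im,lo,hi,amin=8):
    hsv=cv2.cvtColor(im,cv2.COLOR_BGR2HSV)
    m=cv2.inRange(hsv,np.array(lo),np.array(hi)) if lo[0]<=hi[0] else cv2.inRange(hsv,np.array([lo[0],lo[1],lo[2]]),np.array([180,hi[1],hi[2]]))|cv2.inRange(hsv,np.array([0,lo[1],lo[2]]),np.array(hi))
    n,l,s,c=cv2.connectedComponentsWithStats(m)
    return [(int(s[i,4]),s[i,:4].tolist(),c[i]) for i in range(1,n) if s[i,4]>=amin]
def to(x,y,z,yaw=None):
    """shift (mm) in tool axes and turn from measured pose; yaw=world direction of jaw axis (deg, mod 180)"""
    o=r.observe();R=Ro.from_rotvec(o["ee_rot"]).as_matrix()
    s=R.T@(np.array([x,y,z])-o["position"])*1000
    cur=np.degrees(np.arctan2(R[1,1],R[0,1]));t=None
    if yaw is not None:
        d=(cur-yaw+90)%180-90;t=np.radians(d).round(4)
    print("shift",s.round(1),"turn",t,"| pos",np.round(o["position"],4),"jaw yaw",cur.round(2),"j6",o["joints"][5].round(2),"tilt",R[:,2].round(4),"t",round(o["time_s"],2),"F",np.round(o["force"],1),"w",round(float(o["grip_width"]),3))
E
python3 - <<'E'
from h import *
cols={'red':([170,110,50],[8,255,255]),'yellow':([18,110,60],[35,255,255]),'blue':([105,110,50],[130,255,255])}
for n in("top","side"):
    im=cv2.imread(f"pics/{n}0.png")
    for k,(lo,hi) in cols.items():
        for a,b,c in blobs(im,lo,hi):
            if n=="side" and c[1]<125: continue
            ctr=(b[0]+(b[2]-1)/2,b[1]+(b[3]-1)/2)
            print(n,k,a,b,c.round(1),"z.01",ray(n,ctr,.01)[:2].round(4),"z.04",ray(n,c,.04)[:2].round(4))
im=cv2.imread("pics/top0.png")
a=cv2.resize(im[135:180,170:225],None,fx=10,fy=10,interpolation=cv2.INTER_CUBIC)[:, :400+150]
b=cv2.resize(im[110:215,285:405],None,fx=5,fy=5,interpolation=cv2.INTER_CUBIC)
cv2.imwrite("pics/a.png",a)
cv2.imwrite("pics/b.png",b)
E
```

```text
top red 9 [198, 46, 3, 4] [199.   47.7] z.01 [0.9117 0.1237] z.04 [0.8943 0.1198]
top red 12 [204, 46, 4, 4] [205.5  47.8] z.01 [0.9117 0.1079] z.04 [0.8939 0.1045]
top red 9 [217, 48, 4, 3] [218.2  48.9] z.01 [0.9077 0.0762] z.04 [0.8912 0.0746]
top red 8 [191, 51, 3, 4] [192.   52.6] z.01 [0.8985 0.1404] z.04 [0.8817 0.136 ]
top red 11 [197, 52, 4, 4] [198.5  53.5] z.01 [0.8959 0.1246] z.04 [0.8793 0.1208]
top red 8 [204, 53, 3, 3] [205.  54.] z.01 [0.8945 0.1088] z.04 [0.8782 0.1054]
top red 8 [210, 54, 4, 3] [211.6  54.8] z.01 [0.8919 0.093 ] z.04 [0.8762 0.0899]
top red 8 [222, 66, 3, 4] [222.9  67.1] z.01 [0.8592 0.0648] z.04 [0.8449 0.0632]
top red 10 [195, 70, 4, 4] [196.3  71.2] z.01 [0.849  0.1284] z.04 [0.8348 0.1249]
top red 10 [345, 136, 3, 5] [346.  138.3] z.01 [ 0.6818 -0.2235] z.04 [ 0.6715 -0.2162]
top red 89 [102, 173, 14, 13] [109.5 179.7] z.01 [0.5851 0.3237] z.04 [0.5771 0.3111]
top red 21 [337, 186, 6, 6] [339.5 188.9] z.01 [ 0.562  -0.2032] z.04 [ 0.5554 -0.1966]
top red 164 [302, 221, 24, 25] [313.5 233.2] z.01 [ 0.461  -0.1409] z.04 [ 0.458  -0.1363]
top yell
[... 197 characters left out ...]
, 13, 13] [387.5 178.8] z.01 [ 0.5863 -0.3176] z.04 [ 0.578  -0.3038]
top blue 99 [183, 240, 24, 24] [195.  251.8] z.01 [0.4208 0.1237] z.04 [0.4189 0.1187]
side red 157 [292, 174, 22, 14] [302.7 180.6] z.01 [ 0.458  -0.1286] z.04 [ 0.4496 -0.0766]
side red 135 [186, 272, 17, 13] [194.  279.1] z.01 [0.5918 0.284 ] z.04 [0.576  0.3171]
side yellow 47 [320, 138, 11, 6] [324.7 140.8] z.01 [ 0.4346 -0.3828] z.04 [ 0.4285 -0.3161]
side yellow 334 [256, 288, 32, 26] [271.6 300.9] z.01 [0.4364 0.305 ] z.04 [0.4292 0.3353]
side blue 41 [268, 135, 10, 5] [272.7 137.3] z.01 [ 0.5941 -0.3697] z.04 [ 0.5783 -0.304 ]
side blue 225 [287, 234, 26, 20] [299.4 244.1] z.01 [0.418  0.1314] z.04 [0.412  0.1716]
```

View pics/a.png

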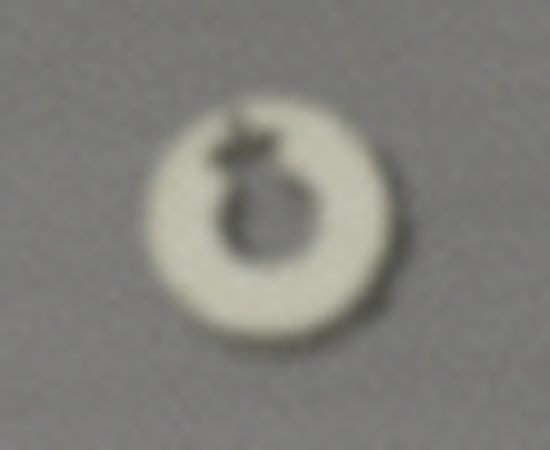

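View pics/b.png

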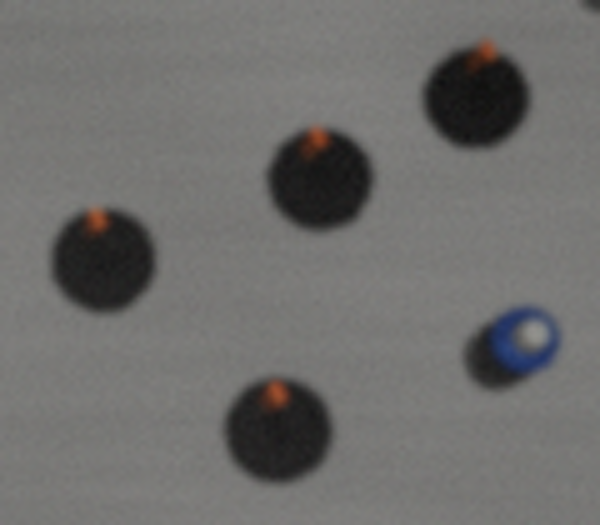

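```bash
python3 - <<'E'
from h import *
to(.5775,.313,.13)
im=cv2.imread("pics/top0.png")
# ring: white blob nearby; posts: dark discs
b=[x for x in blobs(im,[15,8,135],[45,90,255],100) if x[1][0]>170 and x[1][0]<215 and x[1][1]>130]
print("ring",[(a,q,c.round(1)) for a,q,c in b])
for a,q,c in blobs(im,[0,0,0],[180,255,55],100):
    if 285<c[0]<400 and 110<c[1]<215:
        ctr=(q[0]+(q[2]-1)/2,q[1]+(q[3]-1)/2);print("dark",a,q,c.round(1),ray("top",c,.01).round(4))
for a,q,c in blobs(im,[0,90,40],[16,255,255],4):
    if 285<c[0]<400 and 110<c[1]<215: print("or",a,q,c.round(1),ray("top",c,.034).round(4))
E
```

```text
shift [ 654.6 -578.4  101.6] turn None | pos [ 0.2115 -0.4803  0.2308] jaw yaw -66.24 j6 -0.22 tilt [-2.0e-04  1.1e-03 -1.0e+00] t 0.1 F [-0.   0.4 -0. ] w 0.998
ring [(387, [184, 144, 25, 25], array([196.1, 156.4]))]
dark 281 [370, 120, 20, 19] [379.7 129.5] [ 0.7023 -0.3034  0.01  ]
dark 270 [339, 137, 20, 18] [348.6 145.9] [ 0.6626 -0.2287  0.01  ]
dark 271 [296, 153, 19, 19] [305.3 162.2] [ 0.6239 -0.1271  0.01  ]
dark 272 [331, 187, 20, 19] [340.3 196.4] [ 0.5438 -0.2043  0.01  ]
or 26 [378, 118, 7, 6] [380.9 121. ] [ 0.7147 -0.2995  0.034 ]
or 29 [345, 136, 7, 6] [347.5 138.5] [ 0.673 -0.221  0.034]
or 22 [302, 152, 5, 5] [303.9 154.1] [ 0.6365 -0.121   0.034 ]
or 30 [337, 186, 6, 6] [339.6 188.6] [ 0.5571 -0.1982  0.034 ]
```

Call:
{"op": "send_rows", "data": {
  "moves": [
    [[330,-290,30],0],
    [[330,-290,30],0],
    [[330,-290,30],0],
    [[655,-578,90],0],
    [[655,-578,90],0],
    [[655,-578,90],0],
    [[655,-578,90],0],
    [[655,-578,90],0]
  ],
  "gripper": 0.8
}}

```text
time_s: 0.9
position: [0.3791, -0.1172, 0.1935]
ee_rot: [3.074, 0.646, 0.0]
force: [0.1, -1.6, -0.4]
grip_width: 0.8
```

```bash
python3 -c "
from h import *
to(.5775,.313,.1)"
```

```text
shift [ 354.8 -313.9   93.5] turn None | pos [ 0.3791 -0.1172  0.1935] jaw yaw -66.26 j6 0.56 tilt [ 2.e-04 -1.e-04 -1.e+00] t 0.9 F [ 0.1 -1.6 -0.4] w 0.8
```

Call:
{"op": "send_rows", "data": {
  "moves": [
    [[355,-314,93],0],
    [[355,-314,93],0],
    [[355,-314,93],0],
    [[355,-314,93],0],
    [[355,-314,93],0],
    [[355,-314,93],0],
    [[355,-314,93],0],
    [[355,-314,93],0]
  ]
}}

```text
time_s: 1.7
position: [0.5434, 0.2394, 0.1159]
ee_rot: [3.074, 0.647, -0.001]
force: [0.7, -0.6, 0.0]
grip_width: 0.8
```

Call:
{"op": "send_rows", "data": {
  "moves": [
    [[0,0,0],0],
    [[0,0,0],0]
  ]
}}

```text
time_s: 1.9
position: [0.5426, 0.2378, 0.1157]
ee_rot: [3.074, 0.649, -0.003]
force: [-0.4, -0.4, 0.9]
grip_width: 0.801
```

```bash
python3 -c "
from h import *
to(.5775,.313,.013)"
```

```text
shift [ 62.6 -54.7 102.6] turn None | pos [0.5426 0.2378 0.1157] jaw yaw -66.14 j6 1.37 tilt [-1.8e-03 -6.0e-04 -1.0e+00] t 1.9 F [-0.4 -0.4  0.9] w 0.801
```

Call:
{"op": "send_rows", "data": {
  "moves": [
    [[63,-55,20],0],
    [[63,-55,20],0],
    [[63,-55,20],0],
    [[63,-55,60],0],
    [[63,-55,80],0],
    [[63,-55,100],0],
    [[63,-55,102.6],0],
    [[63,-55,102.6],0]
  ]
}}

```text
time_s: 2.7
position: [0.5788, 0.3119, 0.0148]
ee_rot: [3.075, 0.645, 0.0]
force: [0.2, -0.3, 0.3]
grip_width: 0.8
```

Call:
{"op": "send_rows", "data": {
  "moves": [
    [[0,0,0],0],
    [[0,0,0],0],
    [[0,0,0],0],
    [[0,0,0],0],
    [[0,0,0],0]
  ],
  "gripper": 0,
  "grip_force": 40
}}

```text
time_s: 3.2
position: [0.5789, 0.3134, 0.0152]
ee_rot: [-3.074, -0.647, -0.002]
force: [-0.7, 0.3, 5.8]
grip_width: 0.337
```

Call:
{"op": "send_rows", "data": {
  "moves": [
    [[0,0,0],0],
    [[0,0,0],0]
  ]
}}

```text
time_s: 3.4
position: [0.5789, 0.3133, 0.0152]
ee_rot: [-3.074, -0.647, -0.002]
force: [-1.9, -0.2, 7.2]
grip_width: 0.332
```

```bash
python3 -c "
from h import *
to(.461,-.141,.10)"
```

```text
shift [-291.   368.2  -85.2] turn None | pos [0.5789 0.3133 0.0152] jaw yaw -66.22 j6 1.47 tilt [ 1.4e-03  5.0e-04 -1.0e+00] t 3.4 F [-1.9 -0.2  7.2] w 0.332
```

Call:
{"op": "send_rows", "data": {
  "moves": [
    [[0,0,-40],0],
    [[0,0,-80],0],
    [[-291,368,-85],0],
    [[-291,368,-85],0],
    [[-291,368,-85],0],
    [[-291,368,-85],0],
    [[-291,368,-85],0],
    [[-291,368,-85],0]
  ]
}}

```text
time_s: 4.2
position: [0.5021, 0.021, 0.0973]
ee_rot: [3.074, 0.647, -0.0]
force: [1.0, 0.6, -1.3]
grip_width: 0.333
```

```bash
python3 -c "
from h import *
to(.461,-.141,.10)"
```

```text
shift [-103.   131.7   -2.7] turn None | pos [0.5021 0.021  0.0973] jaw yaw -66.21 j6 0.96 tilt [ 0.e+00 -1.e-04 -1.e+00] t 4.2 F [ 1.   0.6 -1.3] w 0.333
```

Call:
{"op": "send_rows", "data": {
  "moves": [
    [[-103,132,0],0],
    [[-103,132,0],0],
    [[-103,132,0],0],
    [[-103,132,0],0],
    [[-103,132,0],0],
    [[-103,132,0],0]
  ]
}}

```text
time_s: 4.8
position: [0.4619, -0.1392, 0.0972]
ee_rot: [-3.074, -0.646, 0.0]
force: [-0.3, 0.6, -1.4]
grip_width: 0.33
```

```bash
python3 -c "
from h import *
to(.461,-.141,.022)
cv2.imwrite('pics/t1.png',r.snapshot('top'));cv2.imwrite('pics/s1.png',r.snapshot('side')[100:260,200:420])"
```

```text
shift [-1.6  1.3 75.2] turn None | pos [ 0.4619 -0.1392  0.0972] jaw yaw -66.26 j6 0.62 tilt [-3.e-04  4.e-04 -1.e+00] t 4.8 F [-0.3  0.6 -1.4] w 0.33
```

View pics/s1.png

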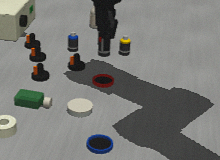

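Call:
{"op": "send_rows", "data": {
  "moves": [
    [[-1,1,30],0],
    [[-1,1,55],0],
    [[-1,1,68],0],
    [[-1,1,72],0],
    [[-1,1,75],0],
    [[-1,1,77],0],
    [[-1,1,77.5],0],
    [[-1,1,77.5],0]
  ]
}}

```text
time_s: 5.7
position: [0.4618, -0.141, 0.0202]
ee_rot: [3.074, 0.647, 0.001]
force: [-0.4, -0.6, -1.8]
grip_width: 0.33
```

```bash
python3 -c "
from h import *
to(.461,-.141,.0192)"
```

```text
shift [-0.7 -0.3  1. ] turn None | pos [ 0.4618 -0.141   0.0202] jaw yaw -66.23 j6 0.62 tilt [ 7.e-04 -4.e-04 -1.e+00] t 5.7 F [-0.4 -0.6 -1.8] w 0.33
```

Call:
{"op": "send_rows", "data": {
  "moves": [
    [[0,0,0.5],0],
    [[0,0,1],0],
    [[0,0,1.3],0],
    [[0,0,1.3],0]
  ]
}}

```text
time_s: 6.1
position: [0.4617, -0.141, 0.0192]
ee_rot: [3.074, 0.647, 0.001]
force: [-2.0, 1.4, 6.7]
grip_width: 0.329
```

Call:
{"op": "send_rows", "data": {
  "moves": [
    [[0,0,0],0],
    [[0,0,0],0],
    [[0,0,0],0],
    [[0,0,-20],0],
    [[0,0,-50],0],
    [[0,0,-85],0],
    [[0,0,-85],0]
  ],
  "gripper": 0.75
}}

```text
time_s: 6.8
position: [0.4634, -0.142, 0.1072]
ee_rot: [3.069, 0.646, 0.009]
force: [0.5, -0.1, -1.0]
grip_width: 0.748
```

```bash
python3 -c "
from h import *
to(.429,-.317,.1)"
```

```text
shift [-102.1  146.3    7.6] turn None | pos [ 0.4634 -0.142   0.1072] jaw yaw -66.23 j6 0.62 tilt [ 0.0064 -0.0038 -1.    ] t 6.8 F [ 0.5 -0.1 -1. ] w 0.748
```

Call:
{"op": "send_rows", "data": {
  "moves": [
    [[-101,145,0],0],
    [[-101,145,0],0],
    [[-101,145,0],0],
    [[-101,145,0],0],
    [[-101,145,0],0],
    [[-101,145,40],0],
    [[-101,145,75],0],
    [[-101,145,80],0]
  ]
}}

```text
time_s: 7.6
position: [0.426, -0.3117, 0.0197]
ee_rot: [-3.067, -0.646, 0.006]
force: [-0.1, 0.0, -0.4]
grip_width: 0.751
```

```bash
python3 -c "
from h import *
to(.429,-.317,.0152)"
```

```text
shift [0.6 6.1 4.5] turn None | pos [ 0.426  -0.3117  0.0197] jaw yaw -66.21 j6 0.3 tilt [-0.0051  0.0059 -1.    ] t 7.6 F [-0.1  0.  -0.4] w 0.751
```

Call:
{"op": "send_rows", "data": {
  "moves": [
    [[0,0,0],0],
    [[0,0,0],0]
  ]
}}

```text
time_s: 7.8
position: [0.4283, -0.3146, 0.0249]
ee_rot: [3.072, 0.647, 0.002]
force: [-0.2, -0.7, 0.4]
grip_width: 0.754
```

```bash
python3 -c "
from h import *
to(.429,-.317,.0152)"
```

```text
shift [-0.3  2.5  9.7] turn None | pos [ 0.4283 -0.3146  0.0249] jaw yaw -66.2 j6 0.3 tilt [ 0.0015 -0.0016 -1.    ] t 7.8 F [-0.2 -0.7  0.4] w 0.754
```

Call:
{"op": "send_rows", "data": {
  "moves": [
    [[0,2,5],0],
    [[0,2,9.5],0],
    [[0,2,9.5],0]
  ]
}}

```text
time_s: 8.1
position: [0.4282, -0.3161, 0.0138]
ee_rot: [-3.074, -0.647, 0.0]
force: [0.1, 0.5, -0.2]
grip_width: 0.754
```

Call:
{"op": "send_rows", "data": {
  "moves": [
    [[0,0,0],0],
    [[0,0,0],0],
    [[0,0,0],0],
    [[0,0,0],0],
    [[0,0,0],0],
    [[0,0,0],0],
    [[0,0,0],0]
  ],
  "gripper": 0
}}

```text
time_s: 8.8
position: [0.4286, -0.3166, 0.0143]
ee_rot: [3.073, 0.647, 0.001]
force: [0.4, -3.0, 4.5]
grip_width: 0.331
```

```bash
python3 -c "
from h import *
to(.4385,.296,.1)"
```

```text
shift [ 255.9 -556.6  -86.3] turn None | pos [ 0.4286 -0.3166  0.0143] jaw yaw -66.24 j6 0.3 tilt [ 8.0e-04 -1.1e-03 -1.0e+00] t 8.8 F [ 0.4 -3.   4.5] w 0.331
```

Call:
{"op": "send_rows", "data": {
  "moves": [
    [[0,0,-45],0],
    [[0,0,-90],0],
    [[256,-556,-100],0],
    [[256,-556,-100],0],
    [[256,-556,-100],0],
    [[256,-556,-100],0],
    [[256,-556,-100],0],
    [[256,-556,-100],0]
  ]
}}

```text
time_s: 9.6
position: [0.4321, -0.014, 0.1084]
ee_rot: [-3.073, -0.646, 0.003]
force: [1.3, 0.6, -1.3]
grip_width: 0.332
```

```bash
python3 -c "
from h import *
to(.4385,.296,.1)"
```

```text
shift [ 130.7 -281.2    8.6] turn None | pos [ 0.4321 -0.014   0.1084] jaw yaw -66.26 j6 0.85 tilt [-2.1e-03  9.0e-04 -1.0e+00] t 9.6 F [ 1.3  0.6 -1.3] w 0.332
```

Call:
{"op": "send_rows", "data": {
  "moves": [
    [[131,-281,8],0],
    [[131,-281,8],0],
    [[131,-281,8],0],
    [[131,-281,8],0],
    [[131,-281,8],0],
    [[131,-281,8],0],
    [[131,-281,8],0],
    [[131,-281,8],0]
  ]
}}

```text
time_s: 10.4
position: [0.4388, 0.2947, 0.0999]
ee_rot: [3.073, 0.651, -0.004]
force: [0.4, -0.7, -2.3]
grip_width: 0.331
```

Call:
{"op": "send_rows", "data": {
  "moves": [
    [[0,0,0],0],
    [[0,0,0],0]
  ]
}}

```text
time_s: 10.6
position: [0.44, 0.2923, 0.1007]
ee_rot: [3.075, 0.644, -0.001]
force: [0.1, -0.9, -1.4]
grip_width: 0.329
```

```bash
python3 -c "
from h import *
to(.4385,.296,.0185)"
```

```text
shift [ 0.2 -4.  82.2] turn None | pos [0.44   0.2923 0.1007] jaw yaw -66.34 j6 1.52 tilt [-8.e-04 -4.e-04 -1.e+00] t 10.6 F [ 0.1 -0.9 -1.4] w 0.329
```

Call:
{"op": "send_rows", "data": {
  "moves": [
    [[0,-3,30],0],
    [[0,-3,55],0],
    [[0,-3,70],0],
    [[0,-3,76],0],
    [[0,-3,79],0],
    [[0,-3,80],0],
    [[0,-3,80.5],0],
    [[0,-3,81],0]
  ]
}}

```text
time_s: 11.4
position: [0.4391, 0.2965, 0.0205]
ee_rot: [-3.074, -0.647, -0.002]
force: [-0.5, -0.0, -1.1]
grip_width: 0.328
```

Call:
{"op": "send_rows", "data": {
  "moves": [
    [[0,0,0.5],0],
    [[0,0,1],0],
    [[0,0,1],0]
  ]
}}

```text
time_s: 11.7
position: [0.4388, 0.2965, 0.0189]
ee_rot: [-3.074, -0.647, -0.0]
force: [0.4, -0.2, -1.5]
grip_width: 0.329
```

Call:
{"op": "send_rows", "data": {
  "moves": [
    [[0,0,0.5],0],
    [[0,0,0.8],0],
    [[0,0,0.8],0]
  ]
}}

```text
time_s: 12.0
position: [0.4389, 0.2965, 0.0184]
ee_rot: [-3.074, -0.647, -0.001]
force: [-1.2, -0.9, 3.5]
grip_width: 0.327
```

Contact; release, then to blue.

Call:
{"op": "send_rows", "data": {
  "moves": [
    [[0,0,0],0],
    [[0,0,0],0],
    [[0,0,0],0],
    [[0,0,-20],0],
    [[0,0,-50],0],
    [[0,0,-95],0],
    [[0,0,-95],0]
  ],
  "gripper": 0.75
}}

```text
time_s: 12.7
position: [0.4412, 0.2975, 0.1182]
ee_rot: [-3.073, -0.647, -0.015]
force: [0.2, -0.1, -0.6]
grip_width: 0.751
```

```bash
python3 -c "
from h import *
to(.578,-.304,.12)"
```

```text
shift [-117.3  605.6   -2.7] turn None | pos [0.4412 0.2975 0.1182] jaw yaw -66.22 j6 1.53 tilt [ 0.009   0.0036 -1.    ] t 12.7 F [ 0.2 -0.1 -0.6] w 0.751
```

Call:
{"op": "send_rows", "data": {
  "moves": [
    [[-117,605,0],0],
    [[-117,605,0],0],
    [[-117,605,0],0],
    [[-117,605,0],0],
    [[-117,605,0],0],
    [[-117,605,0],0],
    [[-117,605,0],0],
    [[-117,605,0],0]
  ]
}}

```text
time_s: 13.5
position: [0.5275, -0.0957, 0.1127]
ee_rot: [-3.074, -0.646, 0.0]
force: [0.5, 0.7, 0.7]
grip_width: 0.75
```

```bash
python3 -c "
from h import *
to(.578,-.304,.12)"
```

```text
shift [-37.7 211.   -7.4] turn None | pos [ 0.5275 -0.0957  0.1127] jaw yaw -66.25 j6 0.76 tilt [-2.e-04  2.e-04 -1.e+00] t 13.5 F [0.5 0.7 0.7] w 0.75
```

Call:
{"op": "send_rows", "data": {
  "moves": [
    [[-38,211,-7],0],
    [[-38,211,-7],0],
    [[-38,211,-7],0],
    [[-38,211,-7],0],
    [[-38,211,-7],0],
    [[-38,211,-7],0],
    [[-38,211,-7],0],
    [[-38,211,-7],0]
  ]
}}

```text
time_s: 14.3
position: [0.5778, -0.3006, 0.1199]
ee_rot: [-3.073, -0.649, 0.001]
force: [0.2, -0.2, -0.2]
grip_width: 0.75
```

```bash
python3 -c "
from h import *
to(.578,-.304,.0145)"
```

```text
shift [ -1.1   3.3 105.4] turn None | pos [ 0.5778 -0.3006  0.1199] jaw yaw -66.16 j6 0.5 tilt [-5.e-04  5.e-04 -1.e+00] t 14.3 F [ 0.2 -0.2 -0.2] w 0.75
```

Call:
{"op": "send_rows", "data": {
  "moves": [
    [[-1,3,30],0],
    [[-1,3,60],0],
    [[-1,3,85],0],
    [[-1,3,100],0],
    [[-1,3,105],0],
    [[-1,3,105],0],
    [[-1,3,105],0]
  ]
}}

```text
time_s: 15.0
position: [0.5787, -0.3054, 0.0165]
ee_rot: [3.073, 0.647, 0.002]
force: [-0.6, -0.7, 0.3]
grip_width: 0.75
```

Call:
{"op": "send_rows", "data": {
  "moves": [
    [[0,0,0],0],
    [[0,0,0],0],
    [[0,0,0],0],
    [[0,0,0],0],
    [[0,0,0],0],
    [[0,0,0],0],
    [[0,0,0],0]
  ],
  "gripper": 0
}}

```text
time_s: 15.7
position: [0.5785, -0.3056, 0.0159]
ee_rot: [3.073, 0.646, 0.002]
force: [-1.0, -0.8, 6.1]
grip_width: 0.33
```

```bash
python3 -c "
from h import *
to(.4208,.1237,.13)"
```

```text
shift [  28.7 -456.3 -114.8] turn None | pos [ 0.5785 -0.3056  0.0159] jaw yaw -66.24 j6 0.49 tilt [ 0.0014 -0.0012 -1.    ] t 15.7 F [-1.  -0.8  6.1] w 0.33
```

Call:
{"op": "send_rows", "data": {
  "moves": [
    [[0,0,-45],0],
    [[0,0,-90],0],
    [[29,-456,-115],0],
    [[29,-456,-115],0],
    [[29,-456,-115],0],
    [[29,-456,-115],0],
    [[29,-456,-115],0],
    [[29,-456,-115],0]
  ]
}}

```text
time_s: 16.5
position: [0.4736, -0.022, 0.1213]
ee_rot: [-3.074, -0.646, 0.001]
force: [1.0, -0.0, -0.0]
grip_width: 0.33
```

```bash
python3 -c "
from h import *
to(.4208,.1237,.11)"
```

```text
shift [  10.4 -154.7   11.4] turn None | pos [ 0.4736 -0.022   0.1213] jaw yaw -66.26 j6 0.86 tilt [-9.e-04  5.e-04 -1.e+00] t 16.5 F [ 1. -0. -0.] w 0.33
```

Call:
{"op": "send_rows", "data": {
  "moves": [
    [[10,-155,11],0],
    [[10,-155,11],0],
    [[10,-155,11],0],
    [[10,-155,11],0],
    [[10,-155,11],0],
    [[10,-155,11],0],
    [[10,-155,11],0]
  ]
}}

```text
time_s: 17.2
position: [0.4222, 0.1209, 0.1104]
ee_rot: [3.075, 0.644, 0.0]
force: [0.4, 0.4, -1.2]
grip_width: 0.33
```

```bash
python3 -c "
from h import *
to(.4208,.1237,.02)"
```

```text
shift [-0.2 -3.1 90.4] turn None | pos [0.4222 0.1209 0.1104] jaw yaw -66.34 j6 1.17 tilt [ 1.e-04 -1.e-04 -1.e+00] t 17.2 F [ 0.4  0.4 -1.2] w 0.33
```

Call:
{"op": "send_rows", "data": {
  "moves": [
    [[0,-2.5,30],0],
    [[0,-2.5,60],0],
    [[0,-2.5,78],0],
    [[0,-2.5,85],0],
    [[0,-2.5,87],0],
    [[0,-2.5,88],0],
    [[0,-2.5,88.5],0],
    [[0,-2.5,88.5],0]
  ]
}}

```text
time_s: 18.0
position: [0.4211, 0.1243, 0.0226]
ee_rot: [3.074, 0.647, 0.002]
force: [-1.0, 0.4, -1.2]
grip_width: 0.329
```

Call:
{"op": "send_rows", "data": {
  "moves": [
    [[0,0,0.5],0],
    [[0,0,1],0],
    [[0,0,1],0]
  ]
}}

```text
time_s: 18.3
position: [0.4207, 0.1243, 0.021]
ee_rot: [3.074, 0.647, 0.0]
force: [-0.3, 0.7, -1.4]
grip_width: 0.33
```

Call:
{"op": "send_rows", "data": {
  "moves": [
    [[0,0,0.5],0],
    [[0,0,1],0],
    [[0,0,1.3],0],
    [[0,0,1.3],0]
  ]
}}

```text
time_s: 18.7
position: [0.4208, 0.1243, 0.0199]
ee_rot: [3.074, 0.647, 0.0]
force: [-1.4, -0.8, 4.7]
grip_width: 0.329
```

Call:
{"op": "send_rows", "data": {
  "moves": [
    [[0,0,0],0],
    [[0,0,0],0],
    [[0,0,0],0],
    [[0,0,-20],0],
    [[0,0,-50],0],
    [[0,0,-95],0],
    [[0,0,-130],0],
    [[0,0,-130],0]
  ],
  "gripper": 1
}}

```text
time_s: 19.5
position: [0.4228, 0.1244, 0.1536]
ee_rot: [3.073, 0.647, 0.013]
force: [0.7, 0.1, -0.8]
grip_width: 1.001
```

```bash
python3 - <<'E'
from h import *
for n in("top","side"):
    im=np.mean([r.snapshot(n).astype(float) for _ in range(5)],0).astype(np.uint8);cv2.imwrite(f"pics/{n}2.png",im)
t=cv2.imread("pics/top2.png");s=cv2.imread("pics/side2.png")
f=lambda a,k:cv2.resize(a,None,fx=k,fy=k,interpolation=cv2.INTER_CUBIC)
cv2.imwrite("pics/c.png",np.vstack([np.hstack([f(t[140:180,178:218],9),f(t[144:184,286:326],9)]),np.hstack([f(s[155:185,225:265],9)[:240],f(s[212:242,185:225],9)[:240]])]))
to(.63,.115,.1)
E
```

```text
shift [188.   92.9  48.9] turn None | pos [0.4205 0.1243 0.1492] jaw yaw -66.24 j6 1.17 tilt [-0.0011 -0.     -1.    ] t 20.0 F [-0.4 -0.2 -0.3] w 0.999
```

View pics/c.png

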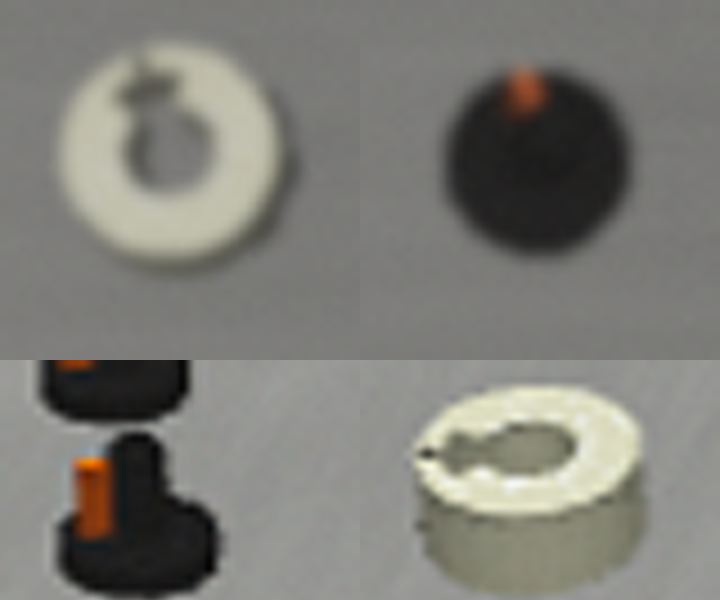

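View pics/side2.png

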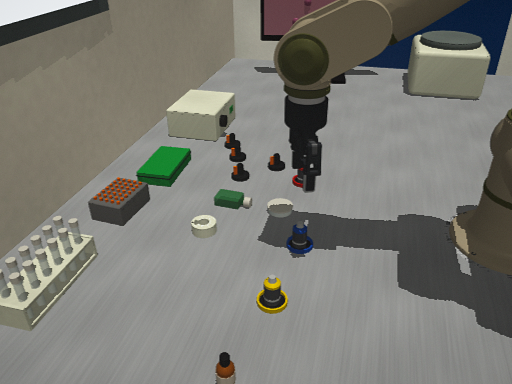

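```bash
python3 - <<'E'
from h import *
def P(n,u,v,z):
    ox,oy,du,dv={'tr':(178,140,0,0),'tp':(286,144,360,0),'sp':(225,155,0,360),'sr':(185,212,360,360)}[n]
    return ray('top' if n[0]=='t' else 'side',(ox+(u-du+.5)/9-.5,oy+(v-dv+.5)/9-.5),z)[:2]*1000
def A(a,b): d=b-a;return d.round(1),np.degrees(np.arctan2(d[1],d[0])).round(1),np.hypot(*d).round(1)
for nm,n,cs in(("ringtop","tr",[(169,150),(142,64),(148,87)]),("ringside","sr",[(526.5,450.5),(426,454),(458,450)])):
    c=P(n,*cs[0],.024);print(nm,c.round(1),[A(c,P(n,*q,.024)) for q in cs[1:]])
c=P('sp',135,441,.04);k=P('sp',93.5,463,.034);print('post side pin',c.round(1),'key',k.round(1),A(c,k))
# disc: project hypotheses of extents
for n,e in(('tp',(446,630,67,255)),('sp',(57,219,None,597))):
    print(n,[P(n,(e[0]+e[1])/2,e[3],0).round(1)], P(n,(e[0]+e[1])/2,161,.01).round(1) if n=='tp' else '')
k=P('tp',527,92,.034);print('key top',k.round(1))
for a in (20,25,30,35,40,45): # implied centre from key top-face centre r=13.5 in each view
    d=13.5*np.array([np.cos(np.radians(a)),np.sin(np.radians(a))]);print(a,(P('tp',527,92,.034)-d).round(1),(P('sp',93.5,463,.034)-d).round(1))
c=r.calibration('top')
def pj(n,X):
    c=r.calibration(n);p=np.array(c["K"])@(np.array(c["R"])@X+np.array(c["t"]));p=p[:2]/p[2]
    ox,oy,du,dv={'top':(286,144,360,0),'side':(225,155,0,360)}[n];return (p-[ox,oy]+.5)*9-.5+[du,dv]
th=np.linspace(0,2*np.pi,200)
for cx,cy in((.625,-.128),(.624,-.130)):
  for n in('top','side'):
    q=np.array([pj(n,np.array([cx+.024*np.cos(a),cy+.024*np.sin(a),z])) for a in th for z in(0,.01)]);print(cx,cy,n,q.min(0).round(),q.max(0).round(),pj(n,np.array([cx,cy,.04])).round())
E
```

```text
ringtop [634.7 122.5] [(array([22.6,  7.3]), np.float64(18.0), np.float64(23.7)), (array([16.5,  5.7]), np.float64(19.0), np.float64(17.5))]
ringside [632.8 124.5] [(array([23.1,  7.3]), np.float64(17.6), np.float64(24.2)), (array([16.2,  3.8]), np.float64(13.4), np.float64(16.6))]
post side pin [ 624.5 -124.6] key [ 635.7 -119.5] (array([11.2,  5.1]), np.float64(24.4), np.float64(12.3))
tp [array([ 603.3, -127.8])] [ 625.7 -127.1]
sp [array([ 618.8, -104.4])] 
key top [ 637.3 -121.5]
20 [ 624.6 -126.1] [ 623.  -124.1]
25 [ 625.  -127.2] [ 623.5 -125.2]
30 [ 625.6 -128.3] [ 624.  -126.3]
35 [ 626.2 -129.2] [ 624.7 -127.3]
40 [ 626.9 -130.2] [ 625.4 -128.2]
45 [ 627.7 -131. ] [ 626.2 -129.1]
0.625 -0.128 top [444.  73.] [635. 264.] [558. 133.]
0.625 -0.128 side [ 58. 487.] [222. 596.] [137. 436.]
0.624 -0.13 top [451.  77.] [643. 268.] [566. 137.]
0.624 -0.13 side [ 64. 484.] [227. 593.] [142. 433.]
```

```bash
python3 -c "
from h import *
to(.6338,.1235,.06)"
```

```text
shift [195.   86.7  88.9] turn None | pos [0.4205 0.1243 0.1492] jaw yaw -66.24 j6 1.17 tilt [-0.0011 -0.     -1.    ] t 20.0 F [-0.4 -0.2 -0.3] w 0.999
```

Call:
{"op": "send_rows", "data": {
  "moves": [
    [[195,86.5,40],0],
    [[195,86.5,50],0],
    [[195,86.5,80],0],
    [[195,86.5,89],0],
    [[195,86.5,89],0],
    [[195,86.5,89],0],
    [[195,86.5,89],0],
    [[195,86.5,89],0]
  ]
}}

```text
time_s: 20.8
position: [0.6336, 0.1239, 0.0617]
ee_rot: [3.074, 0.647, 0.001]
force: [-0.1, 0.1, 0.6]
grip_width: 0.998
```

```bash
python3 -c "
from h import *
to(.6338,.1235,.007)
im=r.snapshot('side')[170:270,150:270];cv2.imwrite('pics/d.png',cv2.resize(im,None,fx=5,fy=5))"
```

```text
shift [-0.   0.4 54.7] turn None | pos [0.6336 0.1239 0.0617] jaw yaw -66.22 j6 1.17 tilt [ 8.e-04  0.e+00 -1.e+00] t 20.8 F [-0.1  0.1  0.6] w 0.998
```

View pics/d.png

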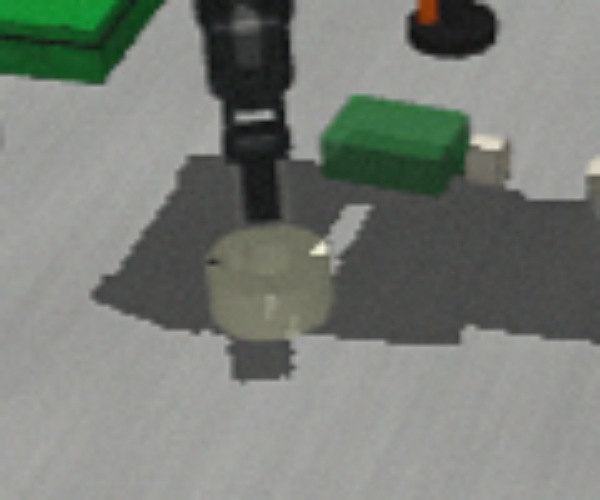

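Call:
{"op": "send_rows", "data": {
  "moves": [
    [[0,0.4,20],0],
    [[0,0.4,40],0],
    [[0,0.4,50],0],
    [[0,0.4,54],0],
    [[0,0.4,54.5],0],
    [[0,0.4,54.5],0],
    [[0,0.4,54.5],0]
  ]
}}

```text
time_s: 21.55
position: [0.6346, 0.1234, 0.0071]
ee_rot: [3.074, 0.647, 0.002]
force: [0.1, -0.7, 0.6]
grip_width: 0.998
```

Call:
{"op": "send_rows", "data": {
  "moves": [
    [[0,0,0],0],
    [[0,0,0],0],
    [[0,0,0],0],
    [[0,0,0],0],
    [[0,0,0],0],
    [[0,0,0],0]
  ],
  "gripper": 0,
  "grip_force": 25
}}

```text
time_s: 22.15
position: [0.6344, 0.1234, 0.0067]
ee_rot: [3.074, 0.647, 0.001]
force: [-2.3, -0.1, 5.7]
grip_width: 0.62
```

Call:
{"op": "send_rows", "data": {
  "moves": [
    [[0,0,0],0],
    [[0,0,0],0],
    [[0,0,0],0],
    [[0,0,-3],-0.14],
    [[0,0,-3],-0.28],
    [[0,0,-3],-0.42],
    [[0,0,-3],-0.56],
    [[0,0,-3],-0.7]
  ],
  "gripper": 1
}}

```text
time_s: 22.95
position: [0.6341, 0.1233, 0.0089]
ee_rot: [-2.661, -1.669, 0.0]
force: [0.5, 0.6, 0.1]
grip_width: 0.999
```

Call:
{"op": "send_rows", "data": {
  "moves": [
    [[0,0,0],-0.14],
    [[0,0,0],-0.28],
    [[0,0,0],-0.42],
    [[0,0,0],-0.56],
    [[0,0,0],-0.7],
    [[0,0,0],-0.84],
    [[0,0,0],-0.871],
    [[0,0,0],-0.871]
  ]
}}

```text
time_s: 23.75
position: [0.6341, 0.1234, 0.009]
ee_rot: [-1.716, -2.631, 0.0]
force: [0.1, -0.0, -0.4]
grip_width: 0.997
```

```bash
python3 -c "
from h import *
to(.6344,.1234,.007,113.76-90)"
```

```text
shift [-0.1  0.3  2. ] turn 0.0004 | pos [0.6341 0.1234 0.009 ] jaw yaw 23.78 j6 -0.4 tilt [-2.e-04  0.e+00 -1.e+00] t 23.75 F [ 0.1 -0.  -0.4] w 0.997
```

Call:
{"op": "send_rows", "data": {
  "moves": [
    [[0,0,2],0],
    [[0,0,2],0],
    [[0,0,2],0],
    [[0,0,2],0],
    [[0,0,2],0],
    [[0,0,2],0],
    [[0,0,2],0]
  ],
  "gripper": 0,
  "grip_force": 45
}}

```text
time_s: 24.45
position: [0.6343, 0.1234, 0.0073]
ee_rot: [1.716, 2.631, 0.0]
force: [0.3, 0.5, 2.0]
grip_width: 0.615
```

Call:
{"op": "send_rows", "data": {
  "moves": [
    [[0,0,0],0],
    [[0,0,-20],0],
    [[0,0,-60],0],
    [[0,0,-93],0],
    [[0,0,-93],0],
    [[0,0,-93],0]
  ]
}}

```text
time_s: 25.05
position: [0.6339, 0.1234, 0.0997]
ee_rot: [-1.716, -2.631, 0.0]
force: [0.3, 0.4, -2.3]
grip_width: 0.611
```

```bash
python3 -c "
from h import *
to(.6255,-.1265,.1,23.76+8)
im=r.snapshot('side')[120:240,140:280];cv2.imwrite('pics/e.png',cv2.resize(im,None,fx=5,fy=5))"
```

```text
shift [-2.253e+02 -1.084e+02 -2.000e-01] turn -0.1394 | pos [0.6339 0.1234 0.0997] jaw yaw 23.78 j6 -0.4 tilt [-5.e-04 -0.e+00 -1.e+00] t 25.05 F [ 0.3  0.4 -2.3] w 0.611
```

View pics/e.png

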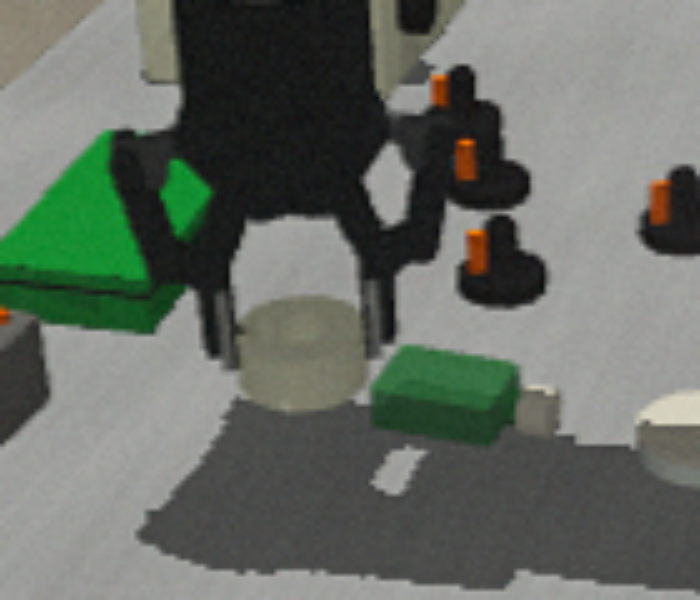

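Call:
{"op": "send_rows", "data": {
  "moves": [
    [[-225,-108.5,0],-0.14],
    [[-225,-108.5,0],-0.14],
    [[-225,-108.5,0],-0.14],
    [[-225,-108.5,0],-0.14],
    [[-225,-108.5,0],-0.14],
    [[-225,-108.5,0],-0.14],
    [[-225,-108.5,0],-0.14],
    [[-225,-108.5,0],-0.14]
  ]
}}

```text
time_s: 25.9
position: [0.6252, -0.1251, 0.099]
ee_rot: [-1.525, -2.744, 0.0]
force: [-0.5, 0.6, -1.8]
grip_width: 0.615
```

Call:
{"op": "send_rows", "data": {
  "moves": [
    [[0,0,10],0],
    [[0,0,20],0],
    [[0,0,20],0],
    [[0,0,20],0]
  ]
}}

```text
time_s: 26.3
position: [0.6255, -0.1258, 0.0797]
ee_rot: [-1.527, -2.745, 0.0]
force: [0.0, -0.4, -0.1]
grip_width: 0.614
```

```bash
python3 -c "
from h import *
to(.6255,-.1265,.04,23.76+8)
im=np.mean([r.snapshot('side').astype(float) for _ in range(4)],0)[110:190,200:290].astype(np.uint8);im=cv2.convertScaleAbs(im,alpha=1.5,beta=10);cv2.imwrite('pics/f.png',cv2.resize(im,None,fx=7,fy=7,interpolation=cv2.INTER_CUBIC))"
```

```text
shift [-0.6 -0.3 39.7] turn 0.0012 | pos [ 0.6255 -0.1258  0.0797] jaw yaw 31.83 j6 -0.94 tilt [-8.e-04  4.e-04 -1.e+00] t 26.3 F [ 0.  -0.4 -0.1] w 0.614
```

View pics/f.png

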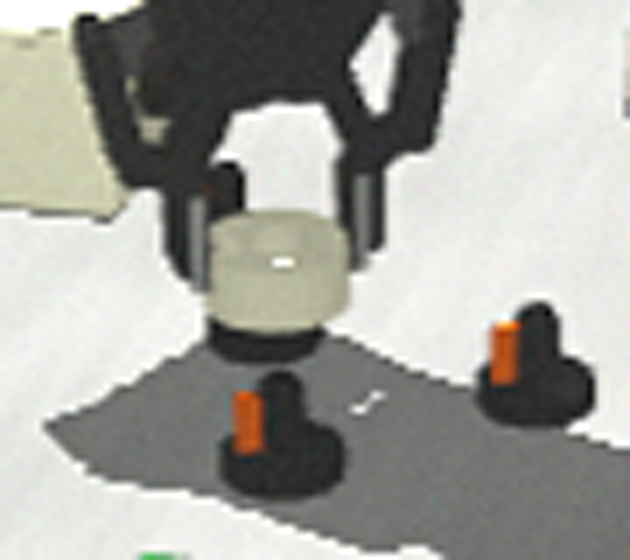

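```bash
python3 - <<'E'
from h import *
c=r.calibration('side');K,R,t=map(np.array,(c["K"],c["R"],c["t"]))
def ext(cx,cy,rad,zs):
    th=np.linspace(0,2*np.pi,200);X=np.array([[cx+rad*np.cos(a),cy+rad*np.sin(a),z] for a in th for z in zs])
    p=(X@R.T+t)@K.T;p=(p[:,:2]/p[:,2:]-[200,110]+.5)*7-.5;return np.r_[p.min(0),p.max(0)].round(1)
for d in((0,0),(.005,0),(0,.005)):
    x,y=.6255+d[0],-.1258+d[1]
    print(d,'ring',ext(x,y,.0272,(.0724,.0964)),'disc',ext(x,y,.024,(0,.01)),'pin',ext(x,y,.006,(.04,)),ext(x,y,.009,(.036,)))
E
```

```text
(0, 0) ring [198.5 206.8 349.6 331.7] disc [217.1 416.2 344.8 501.4] pin [262.2 368.6 294.4 383.7] [254.5 374.4 302.7 397.1]
(0.005, 0) ring [185.4 205.5 336.5 330.2] disc [204.5 414.7 332.2 499.8] pin [249.4 367.1 281.5 382.2] [241.7 372.9 289.9 395.5]
(0, 0.005) ring [194.2 212.4 345.9 337.9] disc [213.  422.2 341.2 507.9] pin [258.2 374.7 290.5 389.9] [250.5 380.4 298.9 403.3]
```

Call:
{"op": "send_rows", "data": {
  "moves": [
    [[-0.4,0,15],0],
    [[-0.4,0,28],0],
    [[-0.4,0,34],0],
    [[-0.4,0,36],0],
    [[-0.4,0,37.5],0],
    [[-0.4,0,37.5],0]
  ]
}}

```text
time_s: 27.1
position: [0.6259, -0.1267, 0.0428]
ee_rot: [1.528, 2.745, 0.0]
force: [-0.3, -0.2, -1.2]
grip_width: 0.616
```

Call:
{"op": "send_rows", "data": {
  "moves": [
    [[0,0,1],0],
    [[0,0,2],0],
    [[0,0,3],0],
    [[0,0,3],0]
  ]
}}

```text
time_s: 27.5
position: [0.6257, -0.1266, 0.0396]
ee_rot: [-1.528, -2.745, 0.0]
force: [-0.4, -0.4, -1.1]
grip_width: 0.616
```

Call:
{"op": "send_rows", "data": {
  "moves": [
    [[0,0,1.5],0],
    [[0,0,3],0],
    [[0,0,4.5],0],
    [[0,0,6],0],
    [[0,0,6],0]
  ]
}}

```text
time_s: 28.0
position: [0.6257, -0.1266, 0.0334]
ee_rot: [-1.528, -2.745, 0.0]
force: [-0.2, -0.2, -0.6]
grip_width: 0.613
```

Call:
{"op": "send_rows", "data": {
  "moves": [
    [[0,0,3],0],
    [[0,0,6],0],
    [[0,0,9],0],
    [[0,0,11.5],0],
    [[0,0,13],0],
    [[0,0,14.5],0],
    [[0,0,15],0],
    [[0,0,15],0]
  ]
}}

```text
time_s: 28.8
position: [0.6258, -0.1266, 0.0186]
ee_rot: [-1.528, -2.745, -0.0]
force: [0.2, -0.6, -0.6]
grip_width: 0.611
```

Call:
{"op": "send_rows", "data": {
  "moves": [
    [[0,0,0.7],0],
    [[0,0,1.2],0],
    [[0,0,1.6],0],
    [[0,0,1.6],0]
  ]
}}

```text
time_s: 29.2
position: [0.6259, -0.1266, 0.0173]
ee_rot: [1.528, 2.745, -0.0]
force: [-1.3, 0.8, 1.2]
grip_width: 0.618
```

Call:
{"op": "send_rows", "data": {
  "moves": [
    [[0,0,0.5],0],
    [[0,0,0.5],0]
  ]
}}

```text
time_s: 29.4
position: [0.6259, -0.1266, 0.0173]
ee_rot: [1.528, 2.745, -0.0]
force: [-3.5, 1.2, 6.6]
grip_width: 0.613
```

Call:
{"op": "send_rows", "data": {
  "moves": [
    [[0,0,0],0],
    [[0,0,0],0],
    [[0,0,0],0],
    [[0,0,-20],0],
    [[0,0,-60],0],
    [[0,0,-110],0],
    [[-150,0,-110],0],
    [[-150,0,-110],0]
  ],
  "gripper": 1
}}

```text
time_s: 30.2
position: [0.6798, -0.2122, 0.1296]
ee_rot: [1.523, 2.743, 0.0]
force: [1.1, -0.9, -0.0]
grip_width: 0.994
```

```bash
python3 -c "
from h import *
to(.45,-.3,.2)"
```

```text
shift [  46.6 -241.3  -71.2] turn None | pos [ 0.6798 -0.2122  0.1296] jaw yaw 31.9 j6 -1.02 tilt [ 0.0039 -0.0019 -1.    ] t 30.2 F [ 1.1 -0.9 -0. ] w 0.994
```

Call:
{"op": "send_rows", "data": {
  "moves": [
    [[46,-241,-70],0],
    [[46,-241,-70],0],
    [[46,-241,-70],0],
    [[46,-241,-70],0],
    [[46,-241,-70],0],
    [[46,-241,-70],0],
    [[46,-241,-70],0],
    [[46,-241,-70],0]
  ]
}}

```text
time_s: 31.0
position: [0.4502, -0.2991, 0.1961]
ee_rot: [-1.527, -2.745, -0.001]
force: [-0.1, 0.3, 0.0]
grip_width: 1.002
```

```bash
python3 -c "
from h import *
s=r.snapshot('side');t=r.snapshot('top')
f=lambda a:cv2.resize(a,(400,300),interpolation=cv2.INTER_CUBIC)
v=np.vstack([np.hstack([f(t[130:265,95:275]),f(t[130:250,260:420])]),np.hstack([f(s[130:205,200:300]),f(s[130:310,180:420])])])
cv2.imwrite('pics/g.png',v);to(.45,-.3,.2)"
```

```text
shift [-0.8 -0.9 -4.1] turn None | pos [ 0.4503 -0.2989  0.1959] jaw yaw 31.88 j6 -1.36 tilt [-5.e-04  8.e-04 -1.e+00] t 31.1 F [-0.   0.4  0.4] w 1.002
```

View pics/g.png

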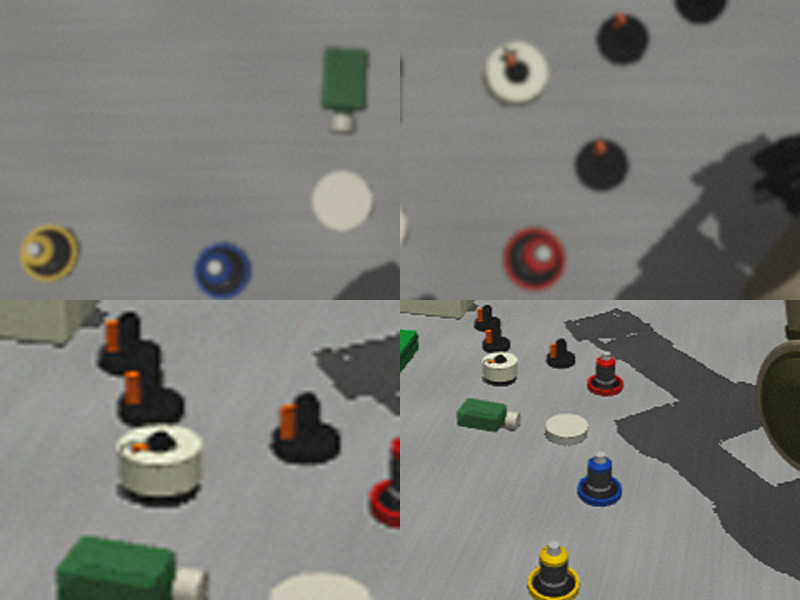

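The picture shows all three objectives upright in their own cups. The ring lies flat on the leftmost post with the key in its notch, and the dish and flask are undisturbed.

```bash
python3 -c "
from cell import r
print(r.hand_in())"
```

```text
the job is handed in; nothing more can be done
None
```

The job is done and handed in, at about 31 s on the robot's clock. The red, yellow and blue objectives stand upright in their matching cups. Each was lowered until the force reading showed contact (3.5 to 7 N) before I released it. I then squared the adapter ring by squeezing it in two directions and lowered it onto the leftmost keyed post.

**Ring:** it went past the key with no resistance. It touched the base with the tool at 17.3 mm, which is the expected height for lying flat on the 10 mm disc. The last pictures show it flat, with the orange key in its notch.

**Dish and flask:** they look undisturbed in those pictures.

**Disagreements:** the two cameras differed by about 2 mm on positions, so I averaged them for the ring and the post. My estimates of the key's direction ranged from about 24° to 34°, and I used 24°. The free descent of the ring onto the post bore out both choices. No check failed.

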